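Nudge an album cover onto its binding posts

TASK

The wooden album cover lies askew on top of the two binding posts of the album jig. With the fingertips, push it sideways until its two holes drop over the two posts and it lies flat on the pages, then draw the hand clear. Only push it, never lift it, and leave the tape roll, the glue jar and the stamp where they are.

Things in the scene. Friction and masses are not known exactly. Their poses are not given: they have to be found in the camera images.
- jig: album jig, fixed to the table. Origin on the table, under the middle of where the cover belongs; +x points to its fence (away from the robot; the jig is turned by up to 0.35 rad), z up. Plywood base: x -120 to +110 mm, y -160 to +160, top 12 mm above the table. It carries the pages, the fence and the two posts
- pages (a point): top of the fixed block of pages on the jig, straight above the jig's origin, 26 mm above the table. In the jig's frame the block spans x -72 to +75 mm, y -102 to +102 mm
- fence (a point): middle of the upper edge of the fence's face: an aluminium bar along the jig's y, 240 mm long, 20 mm thick, its face at jig x = +76 mm, top 50 mm above the table; a straight stop for the cover's far edge
- post_right (a point): tip of the brass post on the jig's -y side (jig x = 40, y = -70 mm), 10 mm above the pages, 36 mm above the table. The post is 10 mm in diameter for its lower 5 mm, then tapers to 3 mm at the tip
- post_left (a point): tip of the same kind of post on the jig's +y side (jig x = 40, y = +70 mm)
- cover: loose wooden album cover, 150 x 210 x 6 mm (x, y, z), 0.11 to 0.21 kg, pale inlaid frame, flower ornament. Origin at the centre of its underside; axes parallel to the jig's when seated. Seated it lies flat on the pages, underside 26 mm above the table, 1 mm off the fence, its other three edges 3 mm beyond the pages; the posts then stand 4 mm out of it
- cover_top (a point): centre of the cover's top face. At the start the cover rests on both post tips and slopes down by 0.09 rad to the near rim of the pages; it is 11 to 21 mm short of its place in the jig's x, up to 38 mm off in y, turned up to 0.08 rad. Varnished: 1 to 3 N on an edge slides it; it drops by its own weight when both holes are over the posts, which then block further pushing
- hole_right (a point): centre of the cover's -y hole at its top face (cover x = 40, y = -70 mm), 13 mm in diameter, right through; 32 mm above the table when seated
- hole_left (a point): centre of the cover's +y hole at its top face (cover x = 40, y = +70 mm), likewise
- tape_roll: loose cardboard ring lying flat, 90 mm outside diameter, 24 mm high, at the jig's +y side, not to be disturbed; origin at the centre of its underside
- glue_jar: loose white jar, 56 mm diameter, 65 mm high, beyond the fence, not to be disturbed; origin at the centre of its underside
- stamp: loose wooden stamp 50 x 60 mm with a turned knob, 57 mm high, at the jig's -y side, not to be disturbed; origin at the centre of its underside

How it is judged:
By the outcome, as a careful person would: the job done as asked, in the order asked, and still so for the second after the job is handed in, with the robot touching nothing.
It also fails if it takes over 51 s, if anything falls off the work surface, if the arm or the gripper's body presses on something with over 40 N, if the wrist force passes 120 N, or if a joint passes its speed limit or range.

ROBOT

A 7-joint arm with a two-finger parallel gripper is mounted at the origin on the work surface. World frame = base frame: x ahead of the robot, y to its left, z up, the work surface at z = 0. Lengths are in mm, angles in rad, forces in N, time in s.
With the tool pointing down it reaches from about 425 to 925 mm from the base axis. Payload 6.8 kg.
Tool frame: the origin (TCP) lies between the finger pads; the fingertips stand 19 mm ahead of it and the grasp point (between the pads) is the TCP (bot.tcp_to_tips is the distance from the TCP to the fingertips, in mm); z points along the fingers, x is the direction in which the jaws open and shut, and the axes are right-handed (so a half turn about z gives the same grasp; the last joint's range is limited). The gripper opens to 85 mm and grips with 20 to 120 N. Pads are 22 mm wide; open, the fingers measure 114 mm over their backs; the gripper's body (76 mm by 85 mm) begins 54 mm behind the grasp point. The pads swing forward as they close: fully open they stand 13 mm farther back than shut.
Start: joints at [1.067, 0.477, 0.022, 1.555, -0.011, 1.109, -0.083], TCP at [260.254, -622.828, 216.908] pointing down, gripper open.
Joint ranges: [-2.96, 2.96], [-0.34, 2.1], [-1.41, 1.46], [0.24, 2.44], [-1.37, 4.51], [0.17, 1.92], [-2.96, 2.96]. Speed limits (rad/s): [2.39, 2.39, 3.14, 3.14, 3.14, 3.14, 3.14].

INTERFACE

Orientations are given as a rotation vector (axis times angle).
In Python, from rig import bot gives the robot as it stands.
- The arm moves only by the shell command python3 -m inch 'ROWS'. ROWS is JSON, one flat list of numbers, 7 for each row, row after row: the shift along the tool's x, y, z in m, then the turn, a rotation vector about the tool's x, y, z in rad, then the closure, from -1 (fully open) to 1 (shut). In form: [tx, ty, tz, wx, wy, wz, grip, tx, ty, tz, wx, wy, wz, grip, ...]. A call has 1 to 12 rows; each row shifts and turns the pose as measured when the row begins, along the tool's axes as they then stand; what a row does not reach is not made up. A row lasts 1/12 s, in which the tool goes at most 41.7 mm and 7.16 degrees, less where a joint would pass 70% of its speed; a pose out of reach is approached as far as the arm can. A call is refused whole if a number of a shift passes 0.0417 or a number of a turn 0.125, either way. A call with a gripper value outside its range is refused whole. The fingers move at their own pace and stop on an object; the grip force is fixed at half the most. Time passes only in rows, so rows that do not move let the fingers close. It gives the time, the measured TCP pose, the force and the opening at its end, in the units of the state.
- bot.get_state(): the state, without advancing time (a new reading comes with each control period).
- bot.read_camera(name): name is "scene" or "side" or "wrist"; returns a dict with "image" (384x512x3 uint8, red, green, blue), "K" (3x3 intrinsics, pixels), "world_to_cam" (4x4, takes a point from world to camera coordinates); the wrist camera has in their place "tool_from_camera" (4x4, takes a point from camera to tool coordinates, whose origin is the TCP and whose axes are the tool frame's). Camera axes: x right, y up, looking along -z (the intrinsics and any distortion apply to the point x, -y, -z); pixel columns grow to the right and rows downward; lengths in mm; the calibration is good to about 2 mm. A picture is of the moment at which its call begins: read the wrist's pose just before it. There is no depth.
- bot.close_job(): hands the job in, once; it reports no verdict.
Trained networks look in a picture, given as the dict that the camera call returned (one of the last four; its "shot" number tells which), for a name from the list of things; names that differ only in an ending like _2 or _b are one class to them, and where a whole thing is asked for, a point or a joint stands for the part that bears it (a point fixed in the world has none). Each returns a list of dicts, best first, with "conf" (0 to 1); they miss things now and then, are a little off and sometimes report something else, mostly with a low value. They report only what shows in the picture. A call takes as long as a camera call.
- bot.boxes_of(picture, query): "location" ([column, row] in pixels, amid what is visible of it).
The state is a dict: "time": time; "joints": joint angles; "joint_velocities": joint speeds; "joint_efforts": joint torques, N m; "tool_pos": TCP position; "tcp_rot": TCP orientation; "wrist_force": force on the tool from outside, world axes, zero at the start; "moment": the same for the moment, N m; "finger_gap": finger opening in mm.
Only numpy, scipy, OpenCV 4.12 (cv2) and the standard library are available. Lean on these libraries where they do the work, as an engineer would, in place of code of your own. Each camera call takes 0.05 s, during which the arm holds its last target.

## Working session

There is one attempt and no reset: what is moved stays moved. The work goes in short steps, Python scripts to look and compute and a shell command to move; the robot and the scene stay as the last step left them, time stands still between calls to the robot, and variables do not carry over. Pictures are saved under pics/ and viewed, and the job is handed in when it is done.

```bash
ls; mkdir -p pics
python3 - <<'E'
from rig import bot
import cv2
s=bot.get_state();print({k:s[k] for k in('time','tool_pos','tcp_rot','wrist_force','finger_gap')})
for n in("scene","side"):
    p=bot.read_camera(n);cv2.imwrite(f"pics/{n}0.png",p["image"][:,:,::-1]);print(n,p["K"],p["world_to_cam"], [k for k in p])
    for q in("jig","pages","fence","post_right","post_left","cover","cover_top","hole_right","hole_left","tape_roll","glue_jar","stamp"):
        print(q,[(r["location"],round(r["conf"],2)) for r in bot.boxes_of(p,q)][:3])
E
```

```text
pics
{'time': 0.0, 'tool_pos': array([ 259.96947115, -622.22616816,  215.91241899]), 'tcp_rot': array([-2.61408279e+00,  1.74077018e+00,  2.57070468e-03]), 'wrist_force': array([-0.39254747,  0.35185535, -1.12638835]), 'finger_gap': 85.84862994045639}
scene [[404.66775218   0.         263.99560868]
 [  0.         404.66775218 183.35384917]
 [  0.           0.           1.        ]] [[ 7.06973464e-01  7.07133798e-01  1.22602263e-02 -4.81105966e+02]
 [-4.60267750e-01  4.46863198e-01  7.67115950e-01  2.00678596e+02]
 [ 5.36974971e-01 -5.47973607e-01  6.41391305e-01 -1.55374572e+03]
 [ 0.00000000e+00  0.00000000e+00  0.00000000e+00  1.00000000e+00]] ['image', 'K', 'world_to_cam', 'shot']
jig [([225.2, 215.8], 0.96)]
pages [([221.9, 214.5], 0.97)]
fence [([222.8, 217.3], 0.86)]
post_right [([223.8, 218.4], 0.59)]
post_left [([224.5, 217.8], 0.94), ([234.2, 195.2], 0.43), ([141.1, 228.9], 0.2)]
cover [([233.6, 193.4], 0.69)]
cover_top [([235.8, 195.7], 0.8)]
hole_right [([232.7, 191.7], 0.9)]
hole_left [([231.9, 196.2], 0.63)]
tape_roll [([308.0, 189.0], 0.93)]
glue_jar [([254.7, 239.5], 0
[... 199 characters left out ...]
666502e-01 -4.82890605e-01 -4.98409657e-03  5.80870765e+02]
 [ 3.60367967e-01 -6.60286621e-01  6.58905537e-01 -2.34682798e+02]
 [-3.21470226e-01  5.75185398e-01  7.52209181e-01 -9.65688462e+02]
 [ 0.00000000e+00  0.00000000e+00  0.00000000e+00  1.00000000e+00]] ['image', 'K', 'world_to_cam', 'shot']
jig [([292.9, 214.7], 0.87)]
pages [([293.3, 216.0], 0.63)]
fence [([297.8, 214.5], 0.97)]
post_right [([295.0, 217.7], 0.7)]
post_left [([298.7, 210.2], 0.67)]
cover [([294.0, 189.3], 0.88), ([296.1, 215.1], 0.35)]
cover_top [([287.6, 193.6], 0.86)]
hole_right []
hole_left [([285.1, 189.5], 0.97)]
tape_roll [([209.7, 224.4], 0.94)]
glue_jar [([250.2, 155.2], 0.82)]
stamp [([351.6, 151.0], 0.84)]
```

Run:
```python
import cv2
a=cv2.imread("pics/scene0.png")[130:290,100:360];cv2.imwrite("pics/s0c.png",cv2.resize(a,None,fx=3,fy=3,interpolation=cv2.INTER_CUBIC))
a=cv2.imread("pics/side0.png")[120:290,160:420];cv2.imwrite("pics/d0c.png",cv2.resize(a,None,fx=3,fy=3,interpolation=cv2.INTER_CUBIC))
```

```text
(no output)
```

View pics/s0c.png

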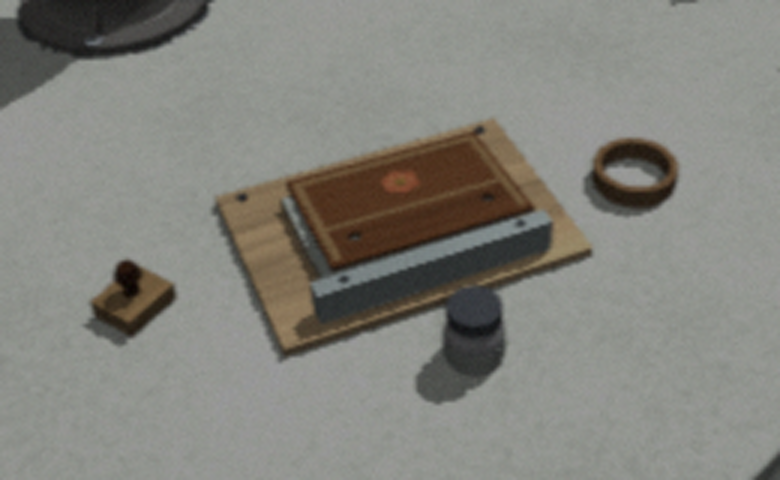

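View pics/d0c.png

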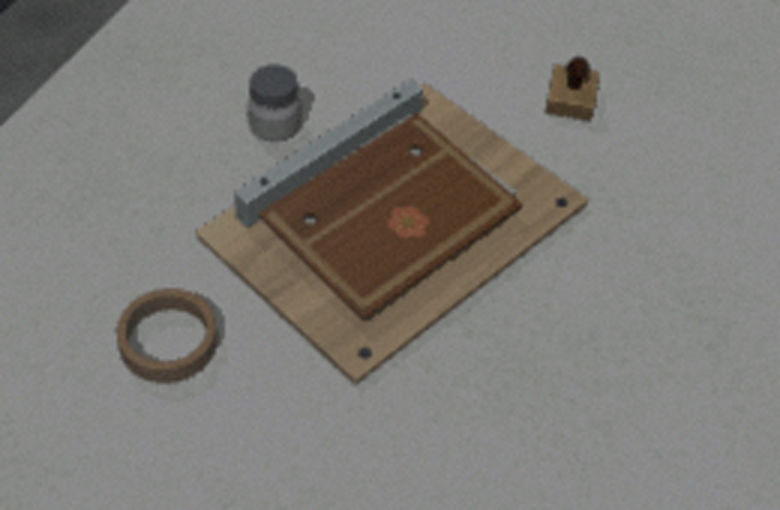

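```bash
cat > fit.py <<'E'
import numpy as np
from scipy.optimize import least_squares
def proj(P,K,W):
    c=np.c_[P,np.ones(len(P))]@W.T; q=np.c_[c[:,0],-c[:,1],-c[:,2]]@K.T
    return q[:,:2]/q[:,2:]
JB=np.array([[-120,-160,12],[-120,160,12],[110,160,12],[110,-160,12.]])
CV=np.array([[-75,-105,6],[-75,105,6],[75,105,6],[75,-105,6],[40,-70,6],[40,70,6.]])
def jig(p,P):
    c,s=np.cos(p[2]),np.sin(p[2]); R=np.array([[c,-s,0],[s,c,0],[0,0,1]])
    return P@R.T+[p[0],p[1],0]
def cov_in_jig(q,P,slope=0.0893):
    # q: cover centre x,y & yaw in jig
    c,s=np.cos(q[2]),np.sin(q[2]); X=P@np.array([[c,-s,0],[s,c,0],[0,0,1]]).T
    b=slope
    t=np.array([[np.cos(b),0,-np.sin(b)],[0,1,0],[np.sin(b),0,np.cos(b)]])
    z0=26+slope*(q[0]+72) if slope else 26
    return X@t.T+[q[0],q[1],z0]
E
python3 - <<'E'
from fit import *
from rig import bot
S=bot.read_camera("scene");D=bot.read_camera("side")
so=np.array([100,130]);do=np.array([160,120])
jS=np.array([[217,200],[495,120],[592,250],[285,355]])/3+so
jD=np.array([[587,202],[357,381],[197,233],[430,85]])/3+do
cS=np.array([[288,182],[475,133],[533,208],[335,267],[355,235],[488,196]])/3+so
cD=np.array([[520,205],[365,312],[262,210],[415,117],[415,150],[309,218]])/3+do
pr=lambda P,c:proj(P,c["K"],c["world_to_cam"])
f=lambda p:np.r_[(pr(jig(p,JB),S)-jS).ravel(),(pr(jig(p,JB),D)-jD).ravel()]
r=least_squares(f,[600,0,0],loss="soft_l1",x_scale=[10,10,.1]);print(r.x,f(r.x).round(1))
g=lambda q:np.r_[(pr(jig(r.x,cov_in_jig(q,CV)),S)-cS).ravel(),(pr(jig(r.x,cov_in_jig(q,CV)),D)-cD).ravel()]
q=least_squares(g,[-15,0,0],loss="soft_l1",x_scale=[10,10,.1]);print(q.x,g(q.x).round(1))
for n,P in(("scene",S),("side",D)):
  for o in("tape_roll","glue_jar","stamp"):
    u=bot.boxes_of(P,o)[0]["location"]
    h={"tape_roll":12,"glue_jar":32,"stamp":15}[o]
    e=least_squares(lambda w:(pr(np.array([[w[0],w[1],h]]),P)-u).ravel(),[600,0]).x
    print(n,o,e.round(),"jig",(np.array([[np.cos(r.x[2]),np.sin(r.x[2])],[-np.sin(r.x[2]),np.cos(r.x[2])]])@(e-r.x[:2])).round())
E
```

```text
[ 5.72741830e+02 -2.18501788e+01 -3.43228455e-01] [-1.  -1.7 -0.5 -1.2  0.3 -1.4 -0.7 -2.2  0.4 -1.  -0.8 -0.2 -1.4 -0.8
 -2.2 -1.1]
[-11.40669445  12.43586062  -0.02251117] [-0.7 -0.3 -0.4 -0.8  0.3 -0.5 -1.4 -0.2 -0.2  0.  -0.3  0.2  0.4 -0.3
 -1.3  1.9 -1.9  0.7  0.1 -1.5 -0.3 -0.4 -0.4 -0.2]
scene tape_roll [689. 187.] jig [ 39. 236.]
scene glue_jar [735. -91.] jig [176. -10.]
scene stamp [ 456. -272.] jig [ -26. -275.]
side tape_roll [705. 188.] jig [ 54. 243.]
side glue_jar [734. -79.] jig [172.   0.]
side stamp [ 475. -271.] jig [  -8. -268.]
```

```bash
python3 -c "
from rig import bot;print(bot.tcp_to_tips)"; python3 -m inch '[-0.026,-0.03,-0.008,0,0,0,-1,-0.026,-0.03,-0.008,0,0,0,-1,-0.026,-0.03,-0.008,0,0,0,-1,-0.026,-0.03,-0.008,0,0,0,-1,-0.026,-0.03,-0.008,0,0,0,-1,-0.026,-0.03,-0.008,0,0,0,-1,-0.026,-0.03,-0.008,0,0,0,-1,-0.026,-0.03,-0.008,0,0,0,-1,-0.026,-0.03,-0.008,0,0,0,-1,-0.026,-0.03,-0.008,0,0,0,-1,-0.026,-0.03,-0.008,0,0,0,-1,-0.026,-0.03,-0.008,0,0,0,-1]'
cat > where.py <<'E'
import numpy as np
from rig import bot
from scipy.spatial.transform import Rotation as R
J=np.array([572.74,-21.85,-0.3432])
def to(xj,yj,z,ang=None,J=J):
    "print move to jig point; ang: desired tool-x direction in jig frame (deg)"
    s=bot.get_state();Rm=R.from_rotvec(s["tcp_rot"]);p=s["tool_pos"]
    c,n=np.cos(J[2]),np.sin(J[2]); t=np.array([J[0]+c*xj-n*yj,J[1]+n*xj+c*yj,z])
    M=Rm.as_matrix()
    print("t",round(s["time"],2),"pos",p.round(1),"F",s["wrist_force"].round(1),"gap",round(s["finger_gap"],1))
    d=p[:2]-J[:2];print("jig pos",(c*d[0]+n*d[1]).round(1),(-n*d[0]+c*d[1]).round(1),"toolx ang in jig",np.degrees(np.arctan2(M[1,0],M[0,0])-J[2]).round(2),"zdown",M[:,2].round(3))
    print("target",t.round(1),"tool-shift mm",(M.T@(t-p)).round(1))
    if ang is not None:
        a=ang*np.pi/180+J[2];D=np.array([[np.cos(a),np.sin(a),0],[np.sin(a),-np.cos(a),0],[0,0,-1]]).T
        D=np.array([[np.cos(a),np.sin(a),0],[np.sin(a),-np.cos(a),0],[0,0,-1.]])
        D=np.column_stack([[np.cos(a),np.sin(a),0],[np.sin(a),-np.cos(a),0],[0,0,-1.]])
        print("turn",R.from_matrix(M.T@D).as_rotvec().round(4))
E
python3 -c "
from where import *
to(-40,0,330,0)"
```

```text
19.0
time: 2.7
tool_pos: [473.0, -192.5, 312.5]
tcp_rot: [2.592, -1.764, 0.001]
wrist_force: [1.0, -0.6, 0.3]
finger_gap: 85.2
t 2.7 pos [ 473.  -192.5  312.5] F [ 1.  -0.6  0.3] gap 85.2
jig pos -36.5 -194.2 toolx ang in jig -48.79 zdown [-0.003 -0.005 -1.   ]
target [535.1  -8.4 330. ] tool-shift mm [-148.4 -125.3  -18.6]
turn [ 0.0062 -0.0015 -0.8516]
```

```bash
python3 -m inch '[-0.025,-0.021,-0.003,0,0,0,-1,-0.025,-0.021,-0.003,0,0,0,-1,-0.025,-0.021,-0.003,0,0,0,-1,-0.025,-0.021,-0.003,0,0,0,-1,-0.025,-0.021,-0.003,0,0,0,-1,-0.025,-0.021,-0.003,0,0,0,-1]'
python3 -m inch '[0,0,0,0,0,-0.1,-1,0,0,0,0,0,-0.1,-1,0,0,0,0,0,-0.1,-1,0,0,0,0,0,-0.1,-1,0,0,0,0,0,-0.1,-1,0,0,0,0,0,-0.1,-1,0,0,0,0,0,-0.1,-1,0,0,0,0,0,-0.1,-1,0,0,0,0,0,-0.05,-1,0,0,0,0,0,0,-1]'
python3 - <<'E'
from where import *
import cv2
to(-11,145,40,0)
p=bot.read_camera("wrist");cv2.imwrite("pics/w1.png",p["image"][:,:,::-1]);print(p["tool_from_camera"],p["K"],p.keys())
E
```

```text
time: 3.2
tool_pos: [538.6, 5.2, 333.9]
tcp_rot: [2.597, -1.762, 0.011]
wrist_force: [0.9, -0.7, 0.1]
finger_gap: 85.4
time: 4.03
tool_pos: [540.2, 18.6, 336.1]
tcp_rot: [3.109, -0.444, 0.014]
wrist_force: [0.1, 0.2, -0.3]
finger_gap: 85.8
t 4.03 pos [540.2  18.6 336.1] F [ 0.1  0.2 -0.3] gap 85.8
jig pos -44.2 27.1 toolx ang in jig 3.41 zdown [ 0.009 -0.002 -1.   ]
target [611.2 118.4  40. ] tool-shift mm [  37.5 -115.6  296.5]
turn [-0.0007 -0.0091  0.0596]
[[ 9.99999065e-01  7.43786020e-04 -1.14756375e-03  3.12847753e-01]
 [ 3.64993811e-04 -9.53879017e-01 -3.00191085e-01 -7.63526147e+01]
 [-1.31791492e-03  3.00190385e-01 -9.53878397e-01 -1.56822761e+02]
 [ 0.00000000e+00  0.00000000e+00  0.00000000e+00  1.00000000e+00]] [[299.36832883   0.         261.19864496]
 [  0.         299.36832883 192.61561323]
 [  0.           0.           1.        ]] dict_keys(['image', 'K', 'tool_from_camera', 'shot'])
```

View pics/w1.png

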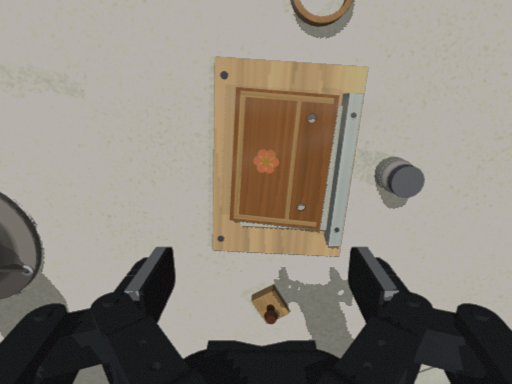

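Run:
```python
import cv2
a=cv2.imread("pics/w1.png")[50:262,205:375];cv2.imwrite("pics/w1c.png",cv2.resize(a[:110],None,fx=4,fy=4,interpolation=cv2.INTER_CUBIC));cv2.imwrite("pics/w1d.png",cv2.resize(a[105:],None,fx=4,fy=4,interpolation=cv2.INTER_CUBIC))
```

```text
(no output)
```

View pics/w1c.png

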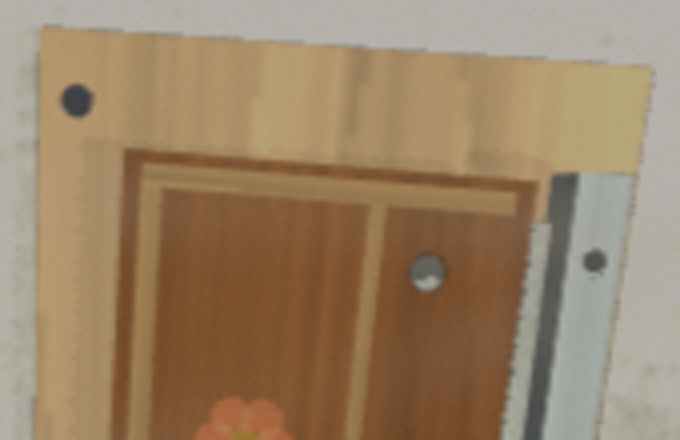

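View pics/w1d.png

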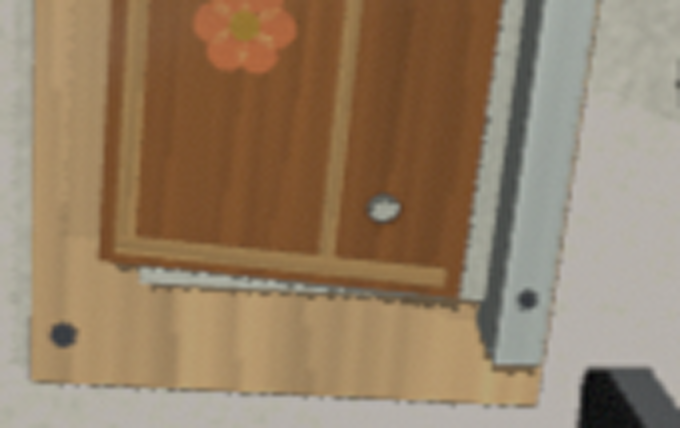

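```bash
cat > wfit.py <<'E'
from fit import *
from scipy.spatial.transform import Rotation as R
FN=np.array([[76,120,50],[96,120,50],[76,-120,50],[96,-120,50.]])
def wproj(P,s,w):
    T=np.eye(4);T[:3,:3]=R.from_rotvec(s["tcp_rot"]).as_matrix();T[:3,3]=s["tool_pos"]
    return proj(P,w["K"],np.linalg.inv(T@w["tool_from_camera"]))
def fitw(s,w,jp,fp,cp,slope=0.0893):
    f=lambda p:np.r_[(wproj(jig(p,JB),s,w)-jp).ravel(),(wproj(jig(p,FN),s,w)-fp).ravel()]
    r=least_squares(f,[573,-22,-.34],loss="soft_l1",x_scale=[10,10,.1])
    print("jig",r.x.round(4),f(r.x).round(1))
    g=lambda q:(wproj(jig(r.x,cov_in_jig(q,CV,slope)),s,w)-cp).ravel()
    q=least_squares(g,[-10,5,0],loss="soft_l1",x_scale=[10,10,.1])
    print("cover",q.x.round(4),g(q.x).round(1)); return r.x,q.x
E
python3 - <<'E'
from wfit import *
from rig import bot
s=bot.get_state();w=bot.read_camera("wrist")
c=lambda L:np.array(L)/4+[205,50]
d=lambda L:np.array(L)/4+[205,155]
jp=np.r_[d([[30,381]]),c([[40,26],[654,67]]),d([[540,404]])]
fp=np.r_[c([[578,172],[632,174]]),d([[495,366],[541,366]])]
cp=np.r_[d([[102,258]]),c([[126,149],[538,180]]),d([[462,294]]),d([[384,208]]),c([[428,272]])]
fitw(s,w,jp,fp,cp)
E
```

```text
jig [ 5.748868e+02 -2.432020e+01 -3.441000e-01] [-0.2  0.8 -0.8  0.   0.2 -0.4 -0.4  0.9  0.2 -0.3  0.8  0.1 -0.3 -0.5
  0.3  0.1]
cover [-11.8146  12.969   -0.0157] [-0.6  0.7 -0.6 -0.4  0.4 -0.3 -0.1  0.6  0.5  0.1  0.2 -0.2]
```

Run:
```python
import cv2
a=cv2.imread("pics/w1.png")[230:384,320:512];a=cv2.convertScaleAbs(a,alpha=2,beta=10);cv2.imwrite("pics/w1f.png",cv2.resize(a,None,fx=3.8,fy=3.8,interpolation=cv2.INTER_CUBIC))
```

```text
(no output)
```

View pics/w1f.png

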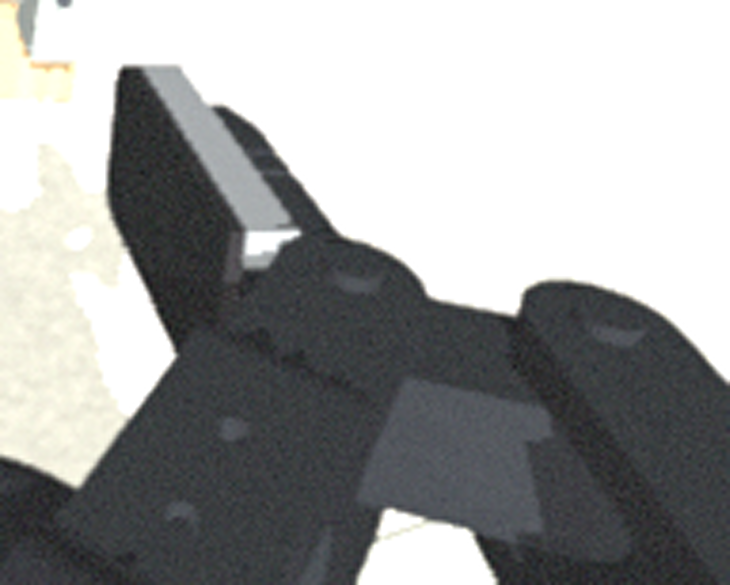

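Run:
```python
from wfit import *
from rig import bot
s=bot.get_state();w=bot.read_camera("wrist")
c=lambda L:np.array(L)/4+[205,50]
d=lambda L:np.array(L)/4+[205,155]
jp=np.r_[d([[30,381]]),c([[40,26],[654,67]]),d([[540,404]])]
fp=np.r_[c([[578,172],[632,174]]),d([[495,366],[541,366]])]
f=lambda p:np.r_[(wproj(jig(p,JB)+[0,0,p[3]],s,w)-jp).ravel(),(wproj(jig(p,FN)+[0,0,p[3]],s,w)-fp).ravel()]
r=least_squares(f,[573,-22,-.34,0],loss="soft_l1",x_scale=[10,10,.1,10]);print(r.x)
S=bot.read_camera("scene");D=bot.read_camera("side")
for n,P in(("scene",S),("side",D)):
    import cv2
    cv2.imwrite(f"pics/{n}2.png",P["image"][:,:,::-1])
    for z in (-30,6,19):
      T=R.from_rotvec(s["tcp_rot"]).as_matrix();Q=np.array([[x,y,z] for x in(-42.6,42.6) for y in (-11,11)])@T.T+s["tool_pos"]
      print(n,z,proj(Q,P["K"],P["world_to_cam"]).round(0).tolist())
```

```text
[ 5.75133173e+02 -2.45693194e+01 -3.45604450e-01 -1.87039815e+00]
scene -30 [[229.0, 82.0], [222.0, 84.0], [243.0, 95.0], [235.0, 97.0]]
scene 6 [[230.0, 94.0], [222.0, 96.0], [244.0, 108.0], [236.0, 110.0]]
scene 19 [[230.0, 99.0], [223.0, 101.0], [244.0, 113.0], [236.0, 115.0]]
side -30 [[315.0, 113.0], [322.0, 109.0], [286.0, 96.0], [293.0, 92.0]]
side 6 [[314.0, 127.0], [320.0, 122.0], [285.0, 109.0], [292.0, 105.0]]
side 19 [[313.0, 131.0], [319.0, 127.0], [285.0, 114.0], [291.0, 110.0]]
```

View pics/side2.png

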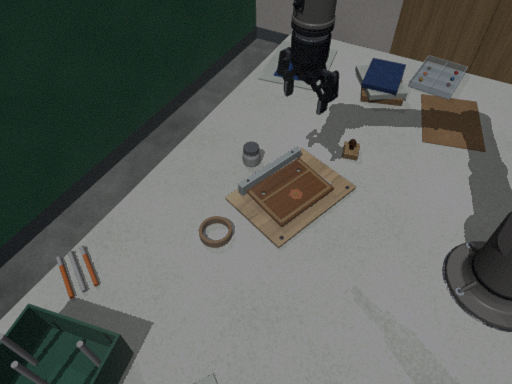

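```bash
python3 -m inch '[0,0,0,0,0,0.03,1,0,0,0,0,0,0.03,1,0,0,0,0,0,0,1,0,0,0,0,0,0,1,0,0,0,0,0,0,1,0,0,0,0,0,0,1,0,0,0,0,0,0,1,0,0,0,0,0,0,1]'
python3 - <<'E'
from wfit import *
from rig import bot
import cv2
s=bot.get_state();D=bot.read_camera("side");w=bot.read_camera("wrist")
a=D["image"][40:180,240:400,::-1];a=cv2.resize(a,None,fx=4,fy=4,interpolation=cv2.INTER_CUBIC)
T=R.from_rotvec(s["tcp_rot"]).as_matrix()
for z,c in((-30,(0,0,255)),(-17,(0,255,0)),(6,(255,0,0)),(19,(0,255,255))):
  u=proj(np.array([[0,0,z]])@T.T+s["tool_pos"],D["K"],D["world_to_cam"])[0]
  print(z,u);cv2.circle(a,tuple(int(v) for v in (u-[240,40])*4),4,c,-1)
cv2.imwrite("pics/d3.png",a);cv2.imwrite("pics/w3.png",w["image"][:,:,::-1])
E
```

```text
time: 4.95
tool_pos: [540.2, 18.8, 336.1]
tcp_rot: [3.093, -0.548, 0.014]
wrist_force: [0.4, -0.5, -0.4]
finger_gap: 0.0
-30 [303.71528063 102.6118897 ]
-17 [303.20095557 107.42381227]
6 [302.31914143 115.6738891 ]
19 [301.83597079 120.1943371 ]
```

View pics/d3.png

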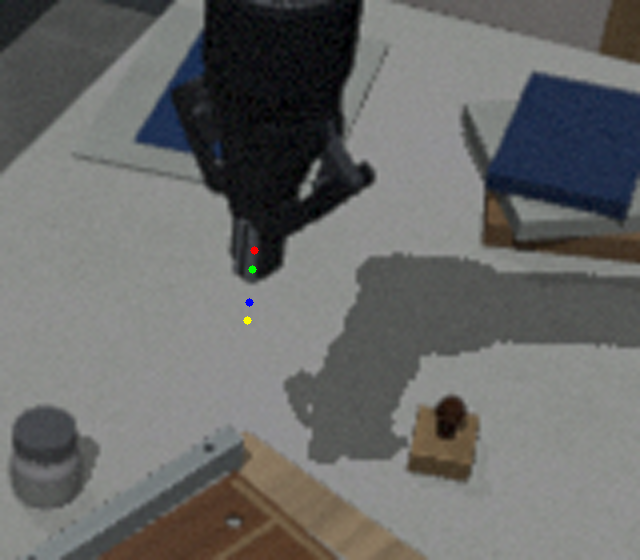

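View pics/w3.png

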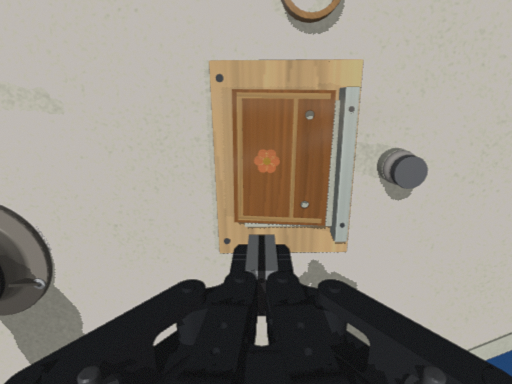

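```bash
sed -i 's/^J=.*/J=np.array([574.9,-24.4,-0.3445])/' where.py; python3 -c "
from where import *
to(-17,150,100,0)"
```

```text
t 5.05 pos [540.2  18.7 336.1] F [-0.2 -0.7  0.1] gap -0.2
jig pos -47.2 28.9 toolx ang in jig -0.35 zdown [ 0.009 -0.002 -1.   ]
target [609.6 122.5 100. ] tool-shift mm [  27.3 -121.1  236.4]
turn [-0.0009 -0.0091 -0.0062]
```

```bash
python3 -m inch '[0.0035,-0.015,0.025,0,-0.0015,0,-1,0.0035,-0.015,0.025,0,-0.0015,0,-1,0.0035,-0.015,0.025,0,-0.0015,0,-1,0.0035,-0.015,0.025,0,-0.0015,0,-1,0.0035,-0.015,0.025,0,-0.0015,0,-1,0.0035,-0.015,0.025,0,-0.0015,0,-1,0.0035,-0.015,0.025,0,0,0,-1,0.0035,-0.015,0.025,0,0,0,-1,0,0,0,0,0,0,-1]'
python3 - <<'E'
from where import *
import cv2
to(-17,150,70,0)
for n in("scene","side"):
    p=bot.read_camera(n)["image"][90:290,100:400,::-1];cv2.imwrite(f"pics/{n}4.png",cv2.resize(p,None,fx=2.6,fy=2.6,interpolation=cv2.INTER_CUBIC))
E
```

```text
time: 5.8
tool_pos: [616.3, 123.4, 131.4]
tcp_rot: [-3.09, 0.556, -0.015]
wrist_force: [-1.2, 1.0, -0.7]
finger_gap: 85.5
t 5.8 pos [616.3 123.4 131.4] F [-1.2  1.  -0.7] gap 85.5
jig pos -11.0 153.1 toolx ang in jig -0.68 zdown [ 0.01 -0.   -1.  ]
target [609.6 122.5  70. ] tool-shift mm [-6.5  3.3 61.4]
turn [-0.0032 -0.0091 -0.0118]
```

View pics/scene4.png

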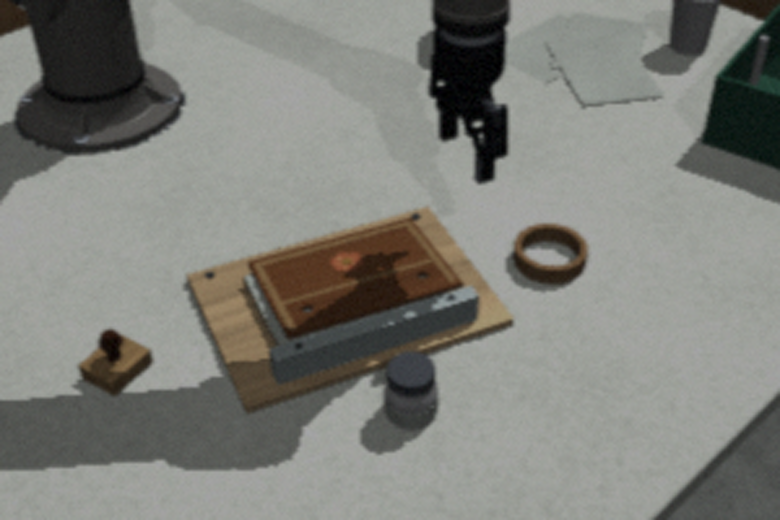

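View pics/side4.png

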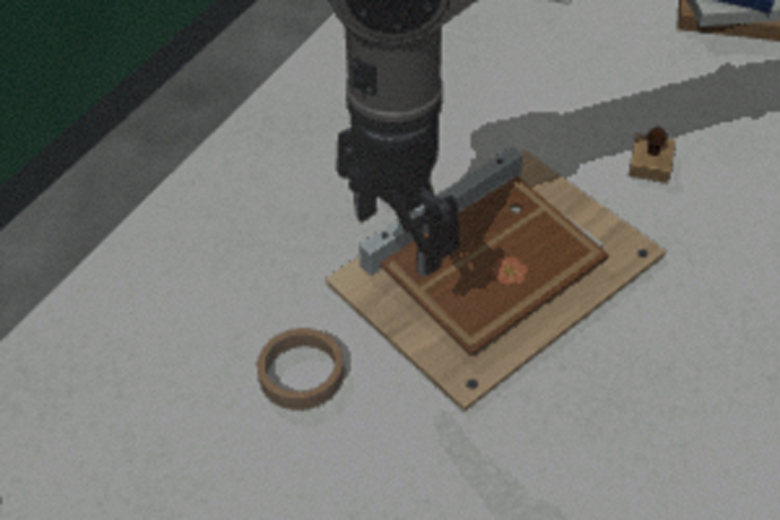

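Run:
```python
from fit import *
from where import *
S=bot.read_camera("scene");D=bot.read_camera("side");s=bot.get_state()
M=R.from_rotvec(s["tcp_rot"]).as_matrix()
for a,b in(((485,181),(365,218)),((448,137),(428,270))):
    a=np.array(a)/2.6+[100,90];b=np.array(b)/2.6+[100,90]
    f=lambda X:np.r_[(proj(X[None],S["K"],S["world_to_cam"])-a)[0],(proj(X[None],D["K"],D["world_to_cam"])-b)[0]]
    r=least_squares(f,[600,120,130.]);print(r.x,r.fun,"tool",M.T@(r.x-s["tool_pos"]))
```

```text
[659.78999031 107.5343095  160.19827366] [-0.35842109 -0.05291904 -0.32045546  0.0531824 ] tool [ 43.10981216  -2.51864306 -21.35865533]
[572.88351041 138.17329786 161.58028937] [-0.47401981 -0.09559513 -0.38325073  0.08221604] tool [-48.98023185  -0.56113613 -24.35628495]
```

```bash
python3 -m inch '[-0.002,0.001,0.02,-0.001,-0.003,-0.004,-1,-0.002,0.001,0.02,-0.001,-0.003,-0.004,-1,-0.002,0.001,0.02,-0.001,-0.003,-0.004,-1,0,0,0,0,0,0,-1]'
python3 - <<'E'
from where import *
import cv2
to(-17,150,50,0)
w=bot.read_camera("wrist")["image"];cv2.imwrite("pics/w5.png",w[:,:,::-1])
for n in("scene","side"):
    p=bot.read_camera(n)["image"][110:270,150:390,::-1];cv2.imwrite(f"pics/{n}5.png",cv2.resize(p,None,fx=3,fy=3,interpolation=cv2.INTER_CUBIC))
E
```

```text
time: 6.33
tool_pos: [619.1, 115.9, 86.7]
tcp_rot: [-3.088, 0.553, -0.039]
wrist_force: [-0.6, -0.1, -0.3]
finger_gap: 85.6
t 6.33 pos [619.1 115.9  86.7] F [-0.6 -0.1 -0.3] gap 85.6
jig pos -5.8 147.0 toolx ang in jig -0.55 zdown [ 0.025 -0.    -1.   ]
target [609.6 122.5  50. ] tool-shift mm [-12.1  -2.6  36.4]
turn [-0.0082 -0.0237 -0.0096]
```

View pics/scene5.png

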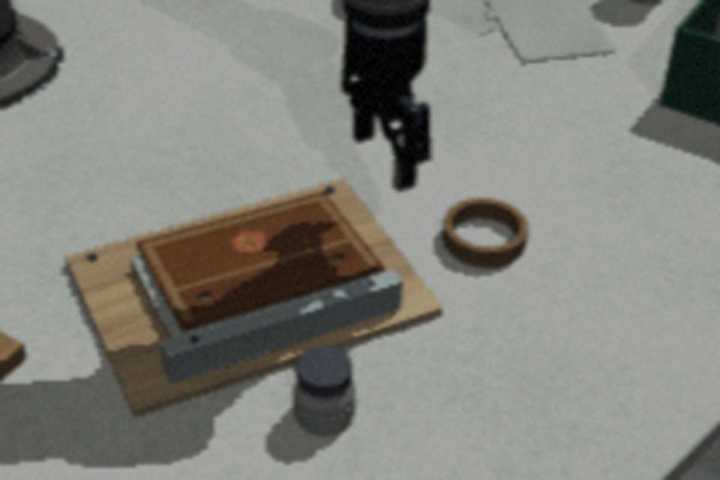

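View pics/side5.png

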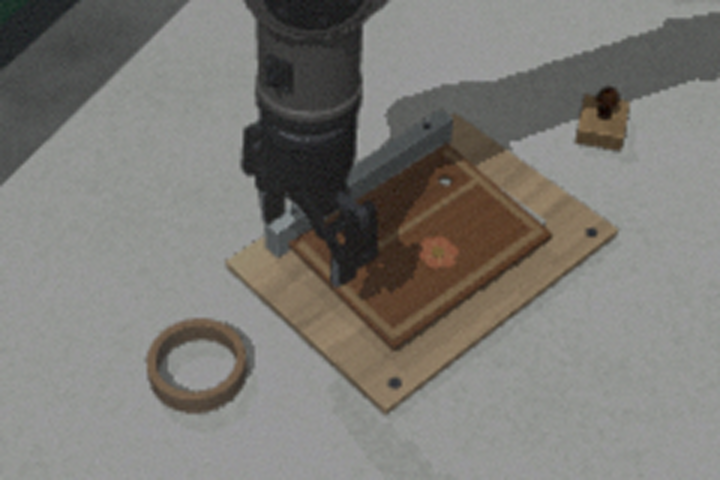

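View pics/w5.png

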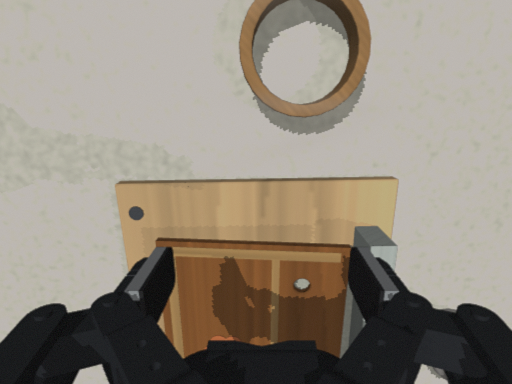

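```bash
python3 -m inch '[-0.003,-0.001,0.012,-0.002,-0.008,-0.003,-1,-0.003,-0.001,0.012,-0.002,-0.008,-0.003,-1,-0.003,-0.001,0.01,-0.002,-0.008,-0.003,-1,-0.002,0,0.005,0,0,0,-1,0,0,0,0,0,0,-1]'
python3 - <<'E'
from where import *
import cv2
to(-17,150,35,0)
for n in("scene","side"):
    p=bot.read_camera(n)["image"][110:270,150:390,::-1];cv2.imwrite(f"pics/{n}6.png",cv2.resize(p,None,fx=3,fy=3,interpolation=cv2.INTER_CUBIC))
E
```

```text
time: 6.9
tool_pos: [616.2, 125.4, 53.0]
tcp_rot: [-3.087, 0.538, -0.017]
wrist_force: [0.1, 0.2, -0.1]
finger_gap: 85.7
t 6.9 pos [616.2 125.4  53. ] F [ 0.1  0.2 -0.1] gap 85.7
jig pos -11.7 154.9 toolx ang in jig -0.05 zdown [ 0.012  0.006 -1.   ]
target [609.6 122.5  35. ] tool-shift mm [-5.4  5.1 17.9]
turn [-0.01   -0.0096 -0.0007]
```

View pics/scene6.png

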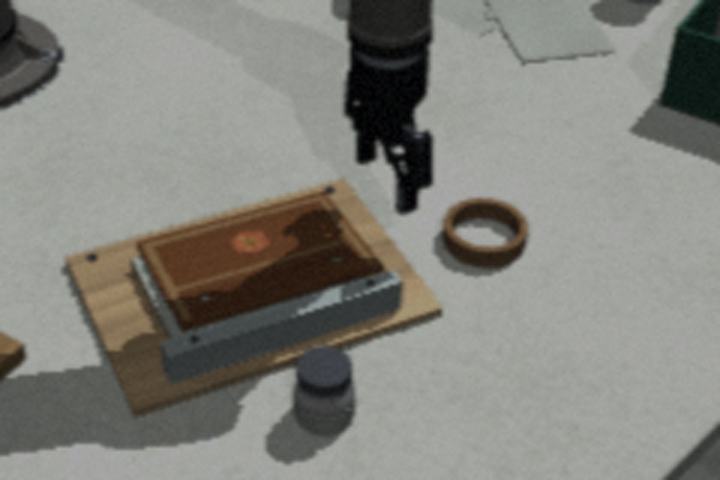

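View pics/side6.png

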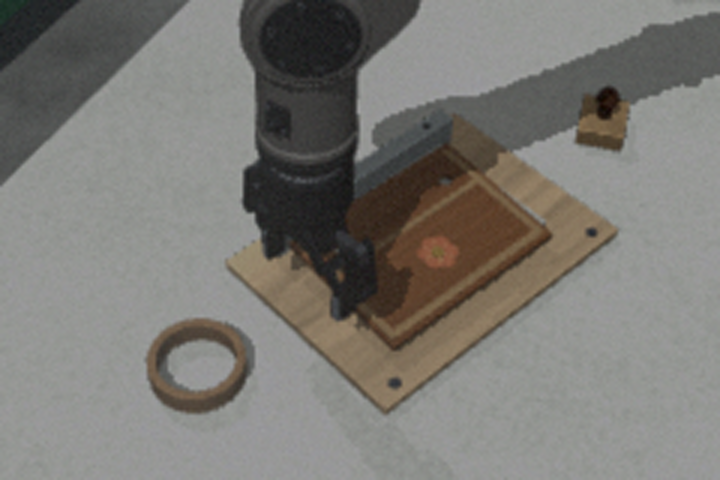

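```bash
cat > tri.py <<'E'
from fit import *
from where import *
def tri(prs,fx,off):
    S=bot.read_camera("scene");D=bot.read_camera("side");s=bot.get_state()
    M=R.from_rotvec(s["tcp_rot"]).as_matrix()
    for a,b in prs:
        a=np.array(a)/fx+off;b=np.array(b)/fx+off
        f=lambda X:np.r_[(proj(X[None],S["K"],S["world_to_cam"])-a)[0],(proj(X[None],D["K"],D["world_to_cam"])-b)[0]]
        r=least_squares(f,[600,120,130.]);print(r.x.round(1),r.fun.round(1),"tool",(M.T@(r.x-s["tool_pos"])).round(1))
E
python3 -c "
from tri import *
tri((((405,211),(270,256)),((364,162),(341,316))),3,[150,110])"
```

```text
[659.3 111.7  80.3] [ 0.7  0.1  0.7 -0.1] tool [ 44.1  -1.6 -24.9]
[572.2 140.6  79. ] [ 0.2  0.   0.2 -0. ] tool [-47.6   0.7 -24.7]
```

```bash
python3 -m inch '[-0.001,0,0.01,-0.003,-0.003,0,-1,-0.001,0,0.01,-0.003,-0.003,0,-1,-0.001,0,0.01,-0.003,-0.003,0,-1,-0.001,0,0.005,0,0,0,-1,0,0,0,0,0,0,-1]'
python3 - <<'E'
from where import *
import cv2
to(-17,150,-6,0)
for n in("scene","side"):
    p=bot.read_camera(n)["image"][110:270,150:390,::-1];cv2.imwrite(f"pics/{n}7.png",cv2.resize(p,None,fx=3,fy=3,interpolation=cv2.INTER_CUBIC))
E
```

```text
time: 7.52
tool_pos: [614.8, 126.8, 17.1]
tcp_rot: [-3.093, 0.541, -0.007]
wrist_force: [0.3, -0.7, -0.1]
finger_gap: 85.3
t 7.52 pos [614.8 126.8  17.1] F [ 0.3 -0.7 -0.1] gap 85.3
jig pos -13.5 155.8 toolx ang in jig -0.11 zdown [ 0.005  0.001 -1.   ]
target [609.6 122.5  -6. ] tool-shift mm [-3.6  5.9 23. ]
turn [-0.0022 -0.0041 -0.0019]
```

View pics/scene7.png

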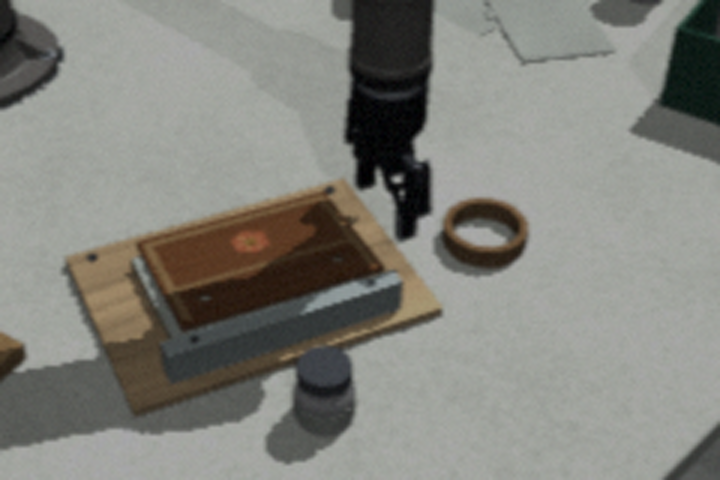

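View pics/side7.png

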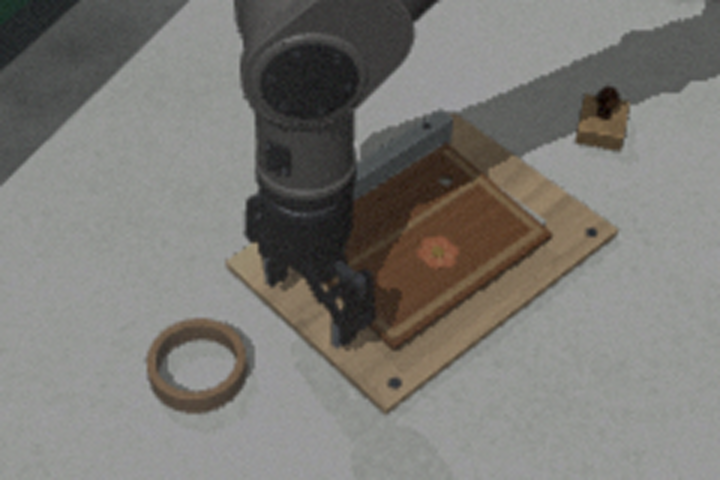

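```bash
python3 -c "
from tri import *
tri((((403,238),(270,284)),((362,188),(342,344))),3,[150,110])"
python3 -m inch '[-0.001,0,0.005,-0.001,-0.002,0,-1,-0.001,0,0.005,-0.001,-0.002,0,-1,-0.001,0,0.005,0,0,0,-1,0,0,0,0,0,0,-1]'
python3 - <<'E'
from where import *
import cv2
to(-17,150,-6,0)
for n in("scene","side"):
    p=bot.read_camera(n)["image"][110:270,150:390,::-1];cv2.imwrite(f"pics/{n}8.png",cv2.resize(p,None,fx=3,fy=3,interpolation=cv2.INTER_CUBIC))
p=bot.read_camera("wrist");cv2.imwrite("pics/w8.png",p["image"][:,:,::-1])
E
```

```text
[658.7 113.8  42.9] [ 1.1  0.2  1.  -0.2] tool [ 44.6  -2.1 -23.5]
[569.7 142.3  41.7] [ 0.4  0.1  0.4 -0.1] tool [-48.8   1.4 -23. ]
time: 8.05
tool_pos: [614.5, 128.3, 4.2]
tcp_rot: [-3.092, 0.542, -0.008]
wrist_force: [0.4, -0.2, 0.0]
finger_gap: 85.1
t 8.05 pos [614.5 128.3   4.2] F [ 0.4 -0.2  0. ] gap 85.1
jig pos -14.3 157.1 toolx ang in jig -0.16 zdown [ 0.006  0.002 -1.   ]
target [609.6 122.5  -6. ] tool-shift mm [-2.8  7.1 10.2]
turn [-0.0033 -0.0048 -0.0028]
```

View pics/w8.png

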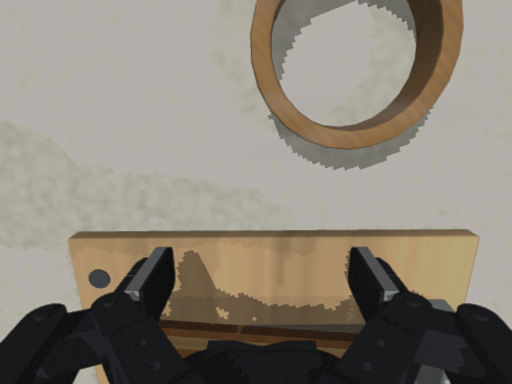

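View pics/side8.png

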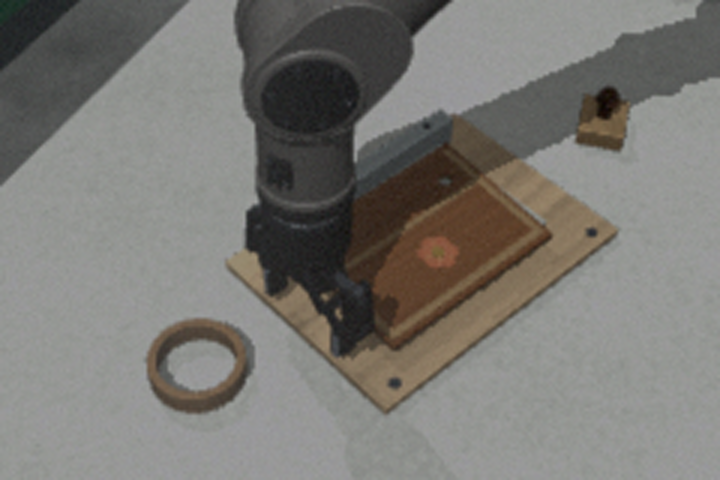

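```bash
python3 -m inch '[-0.001,0.001,0.005,-0.001,-0.002,0,-1,-0.001,0.001,0.004,-0.001,-0.002,0,-1,0,0,0,0,0,0,-1]'
python3 -c "
from where import *
to(-17,145,-10,0)"
```

```text
time: 8.45
tool_pos: [613.2, 127.2, -4.0]
tcp_rot: [-3.092, 0.543, -0.005]
wrist_force: [-0.2, 0.2, 0.1]
finger_gap: 85.4
t 8.45 pos [613.2 127.2  -4. ] F [-0.2  0.2  0.1] gap 85.4
jig pos -15.2 155.6 toolx ang in jig -0.17 zdown [ 0.003  0.002 -1.   ]
target [607.9 117.8 -10. ] tool-shift mm [-1.8 10.7  6. ]
turn [-0.0026 -0.0028 -0.003 ]
```

```bash
python3 -m inch '[0,0,0.004,-0.001,-0.001,0,-1,0,0.006,0,0,0,0,-1,0,0.006,0,0,0,0,-1,0,0.006,0,0,0,0,-1,0,0,0,0,0,0,-1]'
python3 - <<'E'
from where import *
import cv2
to(-17,129,-8,0)
for n in("scene","side"):
    p=bot.read_camera(n)["image"][130:270,150:360,::-1];cv2.imwrite(f"pics/{n}9.png",cv2.resize(p,None,fx=3.5,fy=3.5,interpolation=cv2.INTER_CUBIC))
E
```

```text
time: 8.87
tool_pos: [606.0, 108.3, -9.0]
tcp_rot: [-3.094, 0.543, -0.001]
wrist_force: [0.0, -0.6, 0.4]
finger_gap: 85.2
t 8.87 pos [606.  108.3  -9. ] F [ 0.  -0.6  0.4] gap 85.2
jig pos -15.5 135.4 toolx ang in jig -0.16 zdown [ 0.001  0.    -1.   ]
target [602.5 102.8  -8. ] tool-shift mm [-1.5  6.4 -1. ]
turn [-0.0006 -0.0009 -0.0028]
```

View pics/scene9.png

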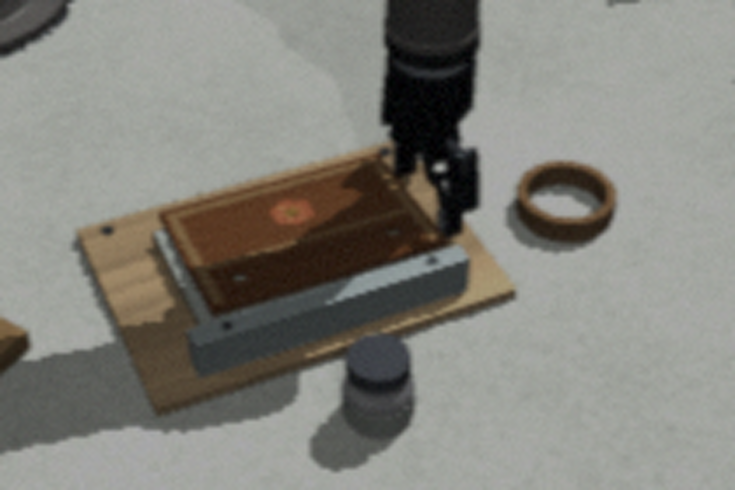

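View pics/side9.png

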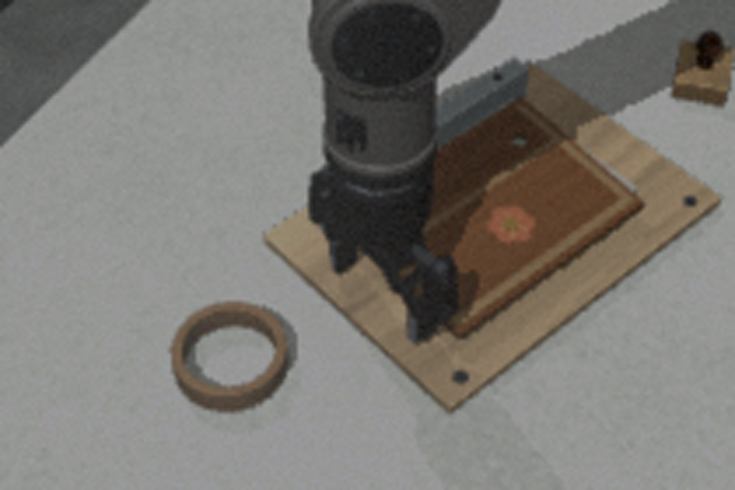

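```bash
python3 -m inch '[0,0.003,0,0,0,-0.001,-1,0,0.003,0,0,0,-0.001,-1,0,0.003,0,0,0,0,-1,0,0.003,0,0,0,0,-1,0,0,0,0,0,0,-1]'
python3 - <<'E'
from where import *
import cv2
to(-17,116,-8,0)
for n in("scene","side"):
    p=bot.read_camera(n)["image"][130:270,150:360,::-1];cv2.imwrite(f"pics/{n}10.png",cv2.resize(p,None,fx=3.5,fy=3.5,interpolation=cv2.INTER_CUBIC))
E
```

```text
time: 9.38
tool_pos: [602.7, 98.6, -8.1]
tcp_rot: [-3.092, 0.537, -0.004]
wrist_force: [-0.2, -0.8, -0.1]
finger_gap: 85.5
t 9.38 pos [602.7  98.6  -8.1] F [-0.2 -0.8 -0.1] gap 85.5
jig pos -15.4 125.1 toolx ang in jig 0.05 zdown [ 0.003  0.003 -1.   ]
target [598.1  90.5  -8. ] tool-shift mm [-1.6  9.1 -0.1]
turn [-0.0038 -0.0022  0.0008]
```

View pics/side10.png

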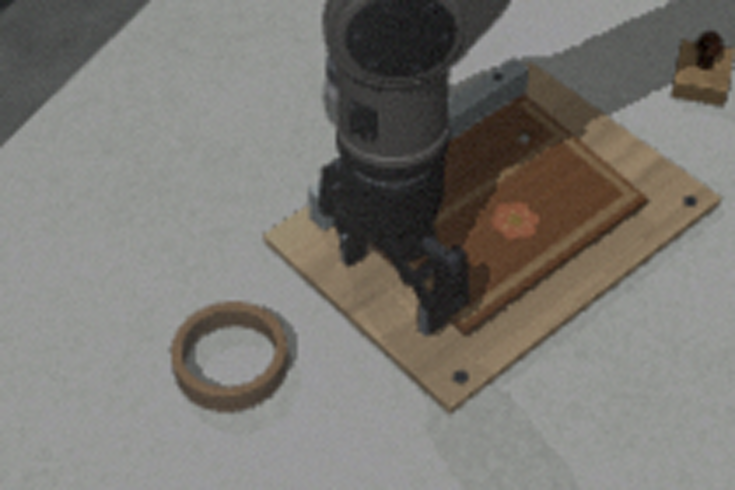

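```bash
python3 -m inch '[0,0.003,0,0,0,0,-1,0,0.003,0,0,0,0,-1,0,0.003,0,0,0,0,-1,0,0,0,0,0,0,-1]'
python3 - <<'E'
from where import *
import cv2
to(-17,116,-8,0)
for n in("scene","side"):
    p=bot.read_camera(n)["image"][130:270,150:360,::-1];cv2.imwrite(f"pics/{n}11.png",cv2.resize(p,None,fx=3.5,fy=3.5,interpolation=cv2.INTER_CUBIC))
E
```

```text
time: 9.82
tool_pos: [599.6, 90.8, -8.0]
tcp_rot: [-3.091, 0.534, -0.005]
wrist_force: [0.5, -1.3, 0.3]
finger_gap: 85.2
t 9.82 pos [599.6  90.8  -8. ] F [ 0.5 -1.3  0.3] gap 85.2
jig pos -15.6 116.8 toolx ang in jig 0.12 zdown [ 0.004  0.004 -1.   ]
target [598.1  90.5  -8. ] tool-shift mm [-1.4  0.8 -0. ]
turn [-0.0049 -0.0023  0.0022]
```

View pics/side11.png

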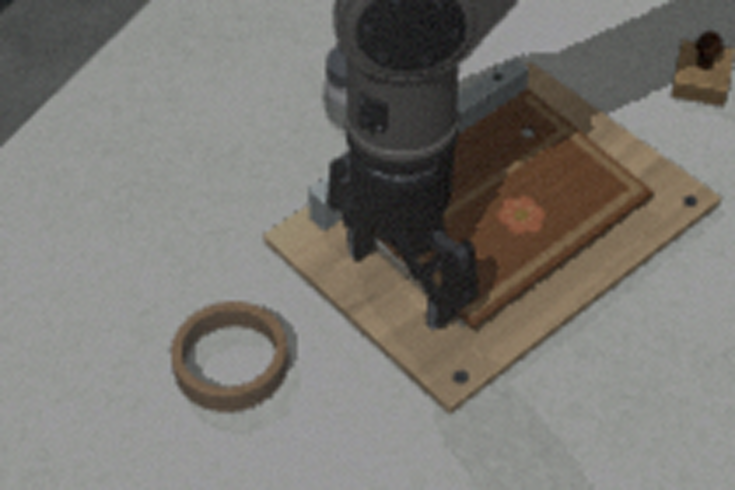

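View pics/scene11.png

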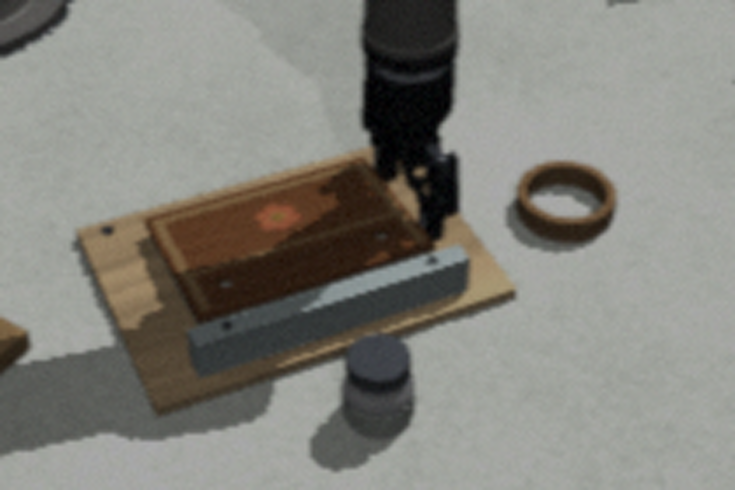

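```bash
python3 -m inch '[0,-0.006,0,0,0,0,-1,0,-0.01,0,0,0,0,-1,0,-0.01,0,0,0,0,-1,0,0,-0.02,0,0,0,-1,0,0,-0.035,0,0,0,-1,0,0,-0.035,0,0,0,-1,0,0,-0.035,0,0,0,-1,0,0,-0.035,0,0,0,-1,0,0,-0.035,0,0,0,-1,0,0,-0.035,0,0,0,-1,0,0,-0.035,0,0,0,-1,0,0,-0.035,0,0,0,-1]'
python3 -m inch '[-0.002,0.025,0,0,0,0.1,-1,-0.004,0.025,0,0,0,0.1,-1,-0.007,0.023,0,0,0,0.1,-1,-0.01,0.02,0,0,0,0.1,-1,0,0,0,0,0,0,-1]'
python3 - <<'E'
from where import *
import cv2
to(-60,0,300,-90)
w=bot.read_camera("wrist");cv2.imwrite("pics/w12.png",w["image"][:,:,::-1])
E
```

```text
time: 10.92
tool_pos: [604.9, 130.2, 297.5]
tcp_rot: [-3.094, 0.511, 0.021]
wrist_force: [0.4, 0.1, 0.7]
finger_gap: 85.5
time: 11.33
tool_pos: [547.7, 68.8, 310.2]
tcp_rot: [-2.914, 1.122, -0.003]
wrist_force: [-0.1, -0.5, -0.3]
finger_gap: 85.5
t 11.33 pos [547.7  68.8 310.2] F [-0.1 -0.5 -0.3] gap 85.5
jig pos -57.1 78.5 toolx ang in jig -22.37 zdown [ 0.009  0.017 -1.   ]
target [518.4  -4.1 300. ] tool-shift mm [27.2 73.9  8.7]
turn [-0.0136  0.0155  1.1803]
```

View pics/w12.png

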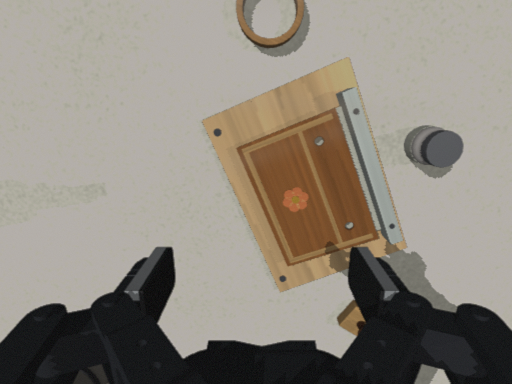

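Run:
```python
import cv2
a=cv2.imread("pics/w12.png")
cv2.imwrite("pics/w12a.png",cv2.resize(a[50:180,195:395],None,fx=4,fy=4,interpolation=cv2.INTER_CUBIC))
cv2.imwrite("pics/w12b.png",cv2.resize(a[170:300,235:420],None,fx=4,fy=4,interpolation=cv2.INTER_CUBIC))
```

```text
(no output)
```

View pics/w12a.png

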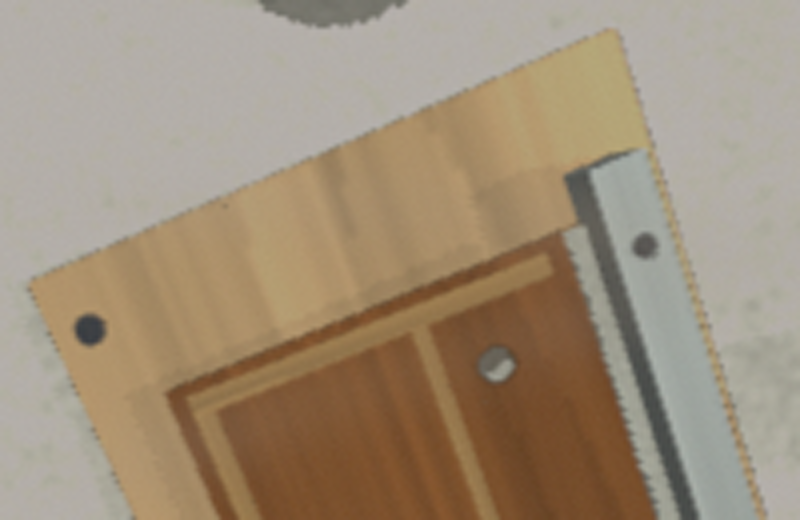

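View pics/w12b.png

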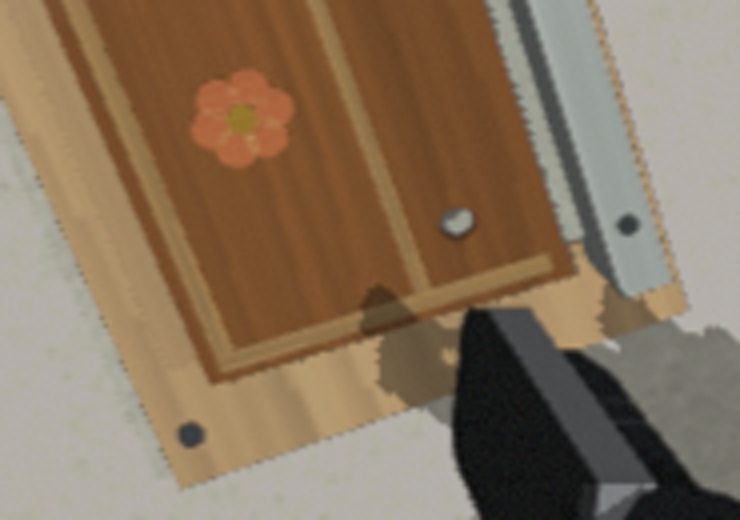

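Run:
```python
from wfit import *
from rig import bot
s=bot.get_state();w=bot.read_camera("wrist")
c=lambda L:np.array(L)/4+[195,50]
d=lambda L:np.array(L)/4+[235,170]
jp=np.r_[d([[185,488]]),c([[30,283],[616,30]]),d([[688,308]])]
fp=np.r_[c([[588,175],[645,150]]),d([[628,297],[672,280]])]
cp=np.r_[d([[214,380]]),c([[166,392],[560,235]]),d([[575,268]]),d([[458,221]]),c([[496,364]])]
fitw(s,w,jp,fp,cp)
```

```text
jig [ 5.769892e+02 -2.346530e+01 -3.352000e-01] [-0.7  1.3 -1.2  0.5  0.2 -1.1  1.2  0.9 -0.  -0.8  0.2 -0.7 -0.6  0.8
  1.1  0.5]
cover [-1.09726e+01  6.62600e-01  1.50000e-03] [-0.5  1.3 -0.7  0.1  0.1 -1.7  0.3  0.6  0.3  0.2  0.2 -0.3]
```

```bash
python3 -m inch '[0,0,0,0,0,0.098,-1,0,0,0,0,0,0.098,-1,0,0,0,0,0,0.098,-1,0,0,0,0,0,0.098,-1,0,0,0,0,0,0.098,-1,0,0,0,0,0,0.098,-1,0,0,0,0,0,0.098,-1,0,0,0,0,0,0.098,-1,0,0,0,0,0,0.098,-1,0,0,0,0,0,0.098,-1,0,0,0,0,0,0.098,-1,0,0,0,0,0,0.098,-1]'
python3 -c "
from where import *
to(-125,0,120,-90)"
```

```text
time: 12.43
tool_pos: [559.5, 92.1, 308.2]
tcp_rot: [-1.799, 2.546, 0.028]
wrist_force: [-0.4, 0.1, 0.4]
finger_gap: 85.3
t 12.43 pos [559.5  92.1 308.2] F [-0.4  0.1  0.4] gap 85.3
jig pos -53.8 104.5 toolx ang in jig -89.76 zdown [ 0.009  0.029 -1.   ]
target [457.2  17.8 120. ] tool-shift mm [109.8  71.5 185. ]
turn [0.0008 0.0303 0.0042]
```

```bash
python3 -m inch '[0.018,0.012,0.02,0,0.006,0,-1,0.018,0.012,0.02,0,0.006,0,-1,0.018,0.012,0.02,0,0.006,0,-1,0.018,0.012,0.02,0,0.006,0,-1,0.018,0.012,0.02,0,0.006,0,-1,0.018,0.012,0.02,0,0,0,-1,0,0,0,0,0,0,-1]'
python3 -c "
from where import *
to(-125,0,70,-90)"
```

```text
time: 13.02
tool_pos: [460.5, 27.5, 180.6]
tcp_rot: [-1.843, 2.537, 0.006]
wrist_force: [-1.3, 0.0, 0.5]
finger_gap: 85.0
t 13.02 pos [460.5  27.5 180.6] F [-1.3  0.   0.5] gap 85.0
jig pos -125.2 10.2 toolx ang in jig -88.28 zdown [ 0.003  0.007 -1.   ]
target [457.2  17.8  70. ] tool-shift mm [1.100e+01 1.000e-01 1.106e+02]
turn [-0.0003  0.0072  0.03  ]
```

```bash
python3 -m inch '[0.002,0,0.025,0,0.002,0.008,-1,0.002,0,0.025,0,0.002,0.008,-1,0.002,0,0.025,0,0.002,0.008,-1,0.002,0,0.025,0,0.002,0.006,-1,0.002,0,0.01,0,0,0,-1,0,0,0,0,0,0,-1]'
python3 -c "
from where import *
to(-125,0,10,-90)"
```

```text
time: 13.52
tool_pos: [466.2, 27.9, 67.0]
tcp_rot: [-1.827, 2.546, -0.0]
wrist_force: [0.8, 1.6, 0.7]
finger_gap: 85.3
t 13.52 pos [466.2  27.9  67. ] F [0.8 1.6 0.7] gap 85.3
jig pos -120.0 12.5 toolx ang in jig -88.95 zdown [ 0.007  0.004 -1.   ]
target [457.2  17.8  10. ] tool-shift mm [12.8  5.5 56.9]
turn [-0.0047  0.0062  0.0183]
```

```bash
python3 -m inch '[0.006,0.003,0.005,-0.002,0.002,0.008,-1,0.006,0.003,0.005,-0.002,0.002,0.006,-1,0.002,0.001,0.015,0,0.001,0.003,-1,0.001,0.001,0.015,0,0,0,-1,0,0,0.01,0,0,0,-1,0,0,0,0,0,0,-1]'
python3 - <<'E'
from where import *
import cv2
to(-125,0,-8,-90)
for n in("scene","side"):
    p=bot.read_camera(n)["image"][110:270,150:390,::-1];cv2.imwrite(f"pics/{n}13.png",cv2.resize(p,None,fx=3,fy=3,interpolation=cv2.INTER_CUBIC))
E
```

```text
time: 14.02
tool_pos: [459.2, 19.4, 17.5]
tcp_rot: [-1.811, 2.556, -0.004]
wrist_force: [-0.1, 0.2, 0.6]
finger_gap: 85.6
t 14.02 pos [459.2  19.4  17.5] F [-0.1  0.2  0.6] gap 85.6
jig pos -123.7 2.1 toolx ang in jig -89.64 zdown [ 0.009  0.003 -1.   ]
target [457.2  17.8  -8. ] tool-shift mm [ 2.3  1.5 25.5]
turn [-0.007   0.006   0.0063]
```

View pics/side13.png

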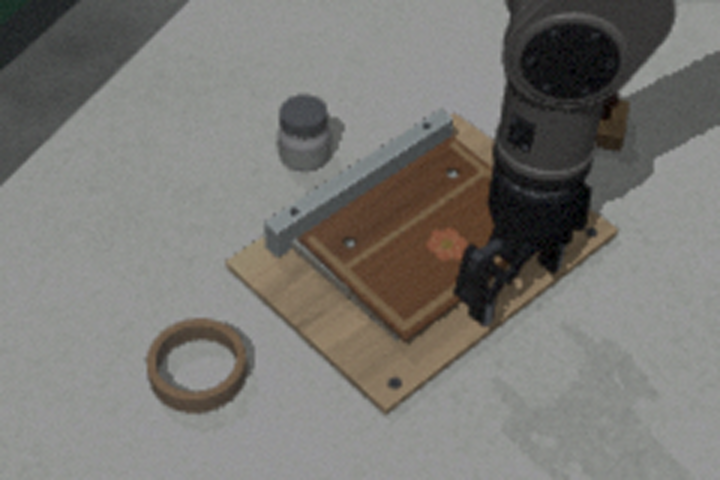

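View pics/scene13.png

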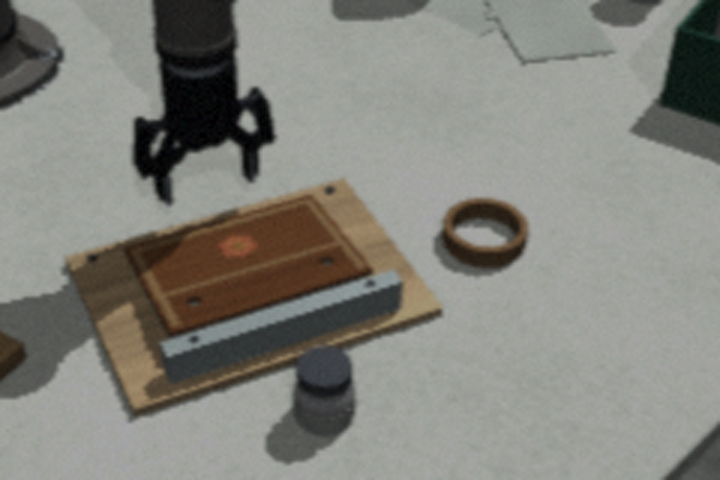

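```bash
python3 -m inch '[0.001,0.001,0.009,-0.002,0.002,0.002,-1,0.001,0.001,0.007,-0.002,0.002,0.002,-1,0,0,0.006,-0.001,0.001,0.001,-1,0,0,0.003,0,0,0,-1,0,0,0,0,0,0,-1]'
python3 -c "
from where import *
to(-97,0,-8,-90)"
```

```text
time: 14.53
tool_pos: [459.9, 18.6, -6.3]
tcp_rot: [-1.804, 2.563, -0.007]
wrist_force: [0.3, 0.8, -0.3]
finger_gap: 85.6
t 14.53 pos [459.9  18.6  -6.3] F [ 0.3  0.8 -0.3] gap 85.6
jig pos -122.8 1.6 toolx ang in jig -89.97 zdown [ 0.008  0.001 -1.   ]
target [483.6   8.4  -8. ] tool-shift mm [  1.6 -25.8   1.9]
turn [-0.0076  0.0033  0.0005]
```

```bash
python3 -m inch '[0,-0.006,0.001,-0.002,0.001,0,-1,0,-0.006,0.001,-0.002,0.001,0,-1,0,-0.006,0,-0.002,0,0,-1,0,-0.005,0,0,0,0,-1,0,0,0,0,0,0,-1]'
python3 - <<'E'
from where import *
import cv2
to(-86,0,-8,-90)
p=bot.read_camera("side")["image"][110:270,150:390,::-1];cv2.imwrite(f"pics/side14.png",cv2.resize(p,None,fx=3,fy=3,interpolation=cv2.INTER_CUBIC))
w=bot.read_camera("wrist");cv2.imwrite("pics/w14.png",w["image"][:,:,::-1])
E
```

```text
time: 14.95
tool_pos: [484.4, 10.0, -8.3]
tcp_rot: [-1.808, 2.567, -0.001]
wrist_force: [-0.1, 0.3, -0.6]
finger_gap: 85.3
t 14.95 pos [484.4  10.   -8.3] F [-0.1  0.3 -0.6] gap 85.3
jig pos -96.8 1.9 toolx ang in jig -89.96 zdown [ 0.002  0.001 -1.   ]
target [494.    4.6  -8. ] tool-shift mm [  1.9 -10.8  -0.3]
turn [-0.0014  0.0012  0.0008]
```

View pics/side14.png

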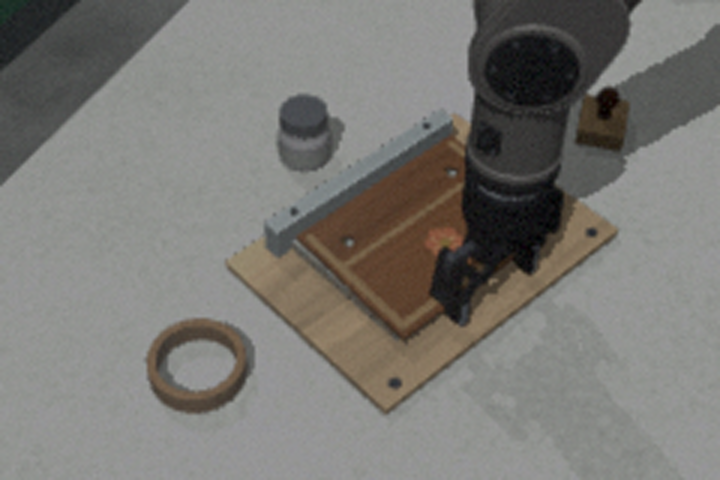

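View pics/w14.png

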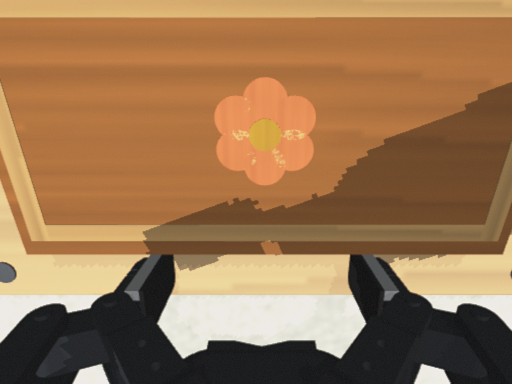

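```bash
python3 -m inch '[0,-0.0025,0,0,0,0,-1,0,-0.0025,0,0,0,0,-1,0,-0.0025,0,0,0,0,-1,0,0,0,0,0,0,-1]'
python3 - <<'E'
from where import *
import cv2
to(-86,0,-8,-90)
p=bot.read_camera("side")["image"][110:270,150:390,::-1];cv2.imwrite(f"pics/side15.png",cv2.resize(p,None,fx=3,fy=3,interpolation=cv2.INTER_CUBIC))
w=bot.read_camera("wrist");cv2.imwrite("pics/w15.png",w["image"][:,:,::-1])
E
```

```text
time: 15.38
tool_pos: [490.2, 7.6, -8.2]
tcp_rot: [-1.809, 2.568, 0.001]
wrist_force: [-0.2, 0.4, 0.6]
finger_gap: 85.6
t 15.38 pos [490.2   7.6  -8.2] F [-0.2  0.4  0.6] gap 85.6
jig pos -90.5 1.5 toolx ang in jig -89.91 zdown [ 0.     0.001 -1.   ]
target [494.    4.6  -8. ] tool-shift mm [ 1.5 -4.5 -0.2]
turn [0.0001 0.0006 0.0015]
```

View pics/side15.png

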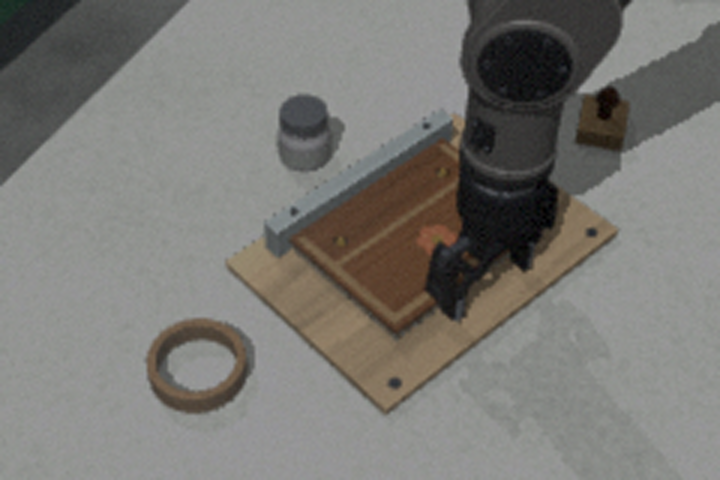

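View pics/w15.png

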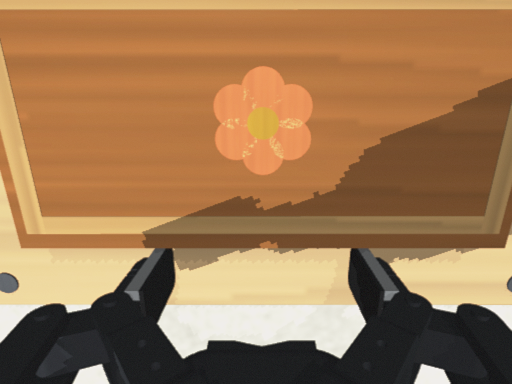

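```bash
python3 -m inch '[0,0.006,0,0,0,0,-1,0,0.01,0,0,0,0,-1,0,0.01,0,0,0,0,-1,0,0,-0.02,0,0,0,-1,0,0,-0.03,0,0,0,-1,0,0,-0.03,0,0,0,-1,0,0,-0.03,0,0,0,-1,0,0,-0.03,0,0,0,-1,0,0,-0.03,0,0,0,-1,0,0,-0.03,0,0,0,-1,0,0,-0.02,0,0,0,-1,0,0,0,0,0,0,-1]'
python3 - <<'E'
from where import *
import cv2
to(-60,0,250,-90)
for n in("scene","side"):
    p=bot.read_camera(n)["image"][120:270,150:360,::-1];cv2.imwrite(f"pics/{n}16.png",cv2.resize(p,None,fx=3.8,fy=3.8,interpolation=cv2.INTER_CUBIC))
w=bot.read_camera("wrist");cv2.imwrite("pics/w16.png",w["image"][:,:,::-1])
E
```

```text
time: 16.48
tool_pos: [448.7, 21.1, 217.4]
tcp_rot: [1.812, -2.55, -0.01]
wrist_force: [1.0, 0.6, -0.4]
finger_gap: 85.3
t 16.48 pos [448.7  21.1 217.4] F [ 1.   0.6 -0.4] gap 85.3
jig pos -134.1 0.2 toolx ang in jig -89.47 zdown [-0.015 -0.003 -1.   ]
target [518.4  -4.1 250. ] tool-shift mm [  1.1 -73.7 -33.6]
turn [ 0.0128 -0.0074  0.0092]
```

View pics/side16.png

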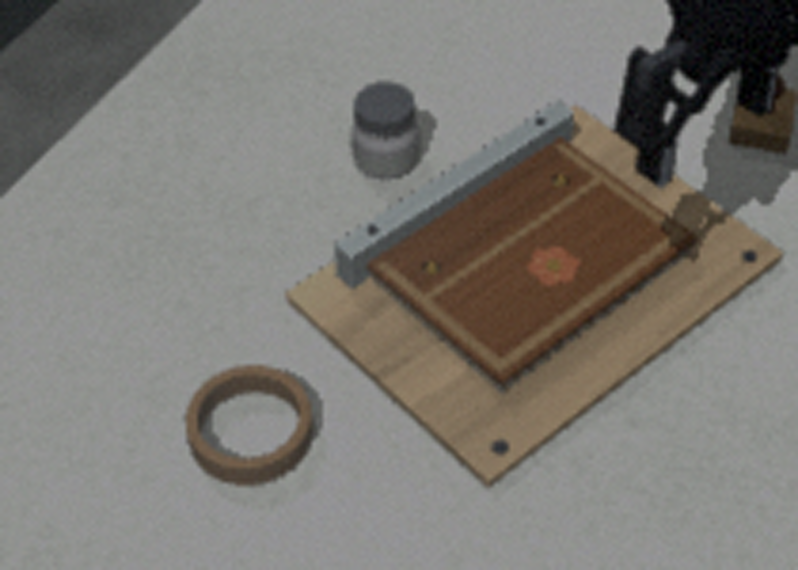

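View pics/scene16.png

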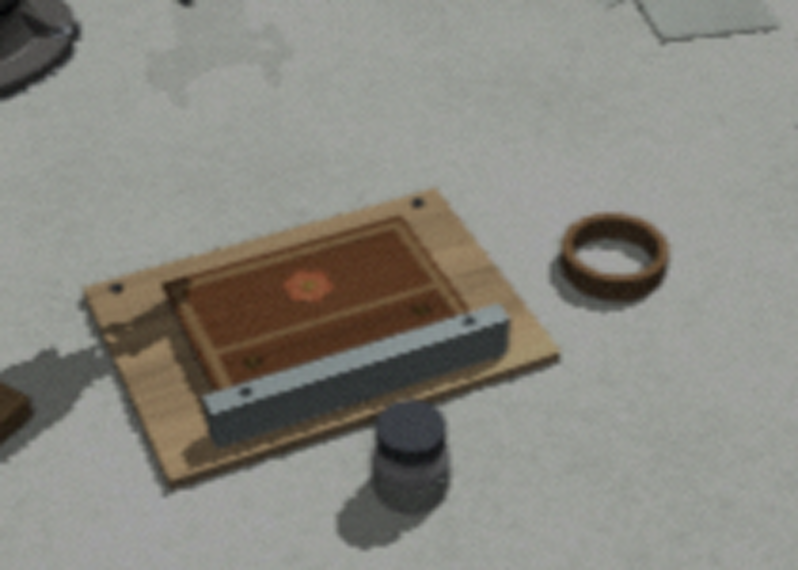

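View pics/w16.png

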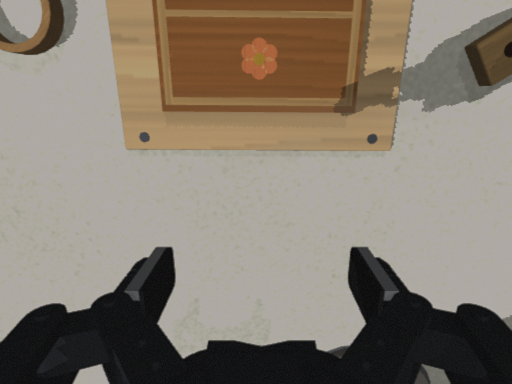

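```bash
python3 -m inch '[0,-0.025,-0.01,0,0,0,-1,0,-0.025,-0.01,0,0,0,-1,0,-0.025,-0.01,0,0,0,-1,0,0,0,0,0,0,-1]'
python3 - <<'E'
from where import *
import cv2
to(-60,0,250,-90)
w=bot.read_camera("wrist");cv2.imwrite("pics/w17.png",cv2.resize(w["image"][0:250,100:420,::-1],None,fx=2.4,fy=2.4,interpolation=cv2.INTER_CUBIC))
E
```

```text
time: 16.97
tool_pos: [513.0, -4.7, 233.7]
tcp_rot: [1.804, -2.53, -0.026]
wrist_force: [0.7, -0.7, -0.4]
finger_gap: 85.7
t 16.97 pos [513.   -4.7 233.7] F [ 0.7 -0.7 -0.4] gap 85.7
jig pos -64.9 -2.3 toolx ang in jig -89.26 zdown [-0.037 -0.006 -0.999]
target [518.4  -4.1 250. ] tool-shift mm [ -2.   -4.4 -16.5]
turn [ 0.0332 -0.0178  0.0126]
```

View pics/w17.png

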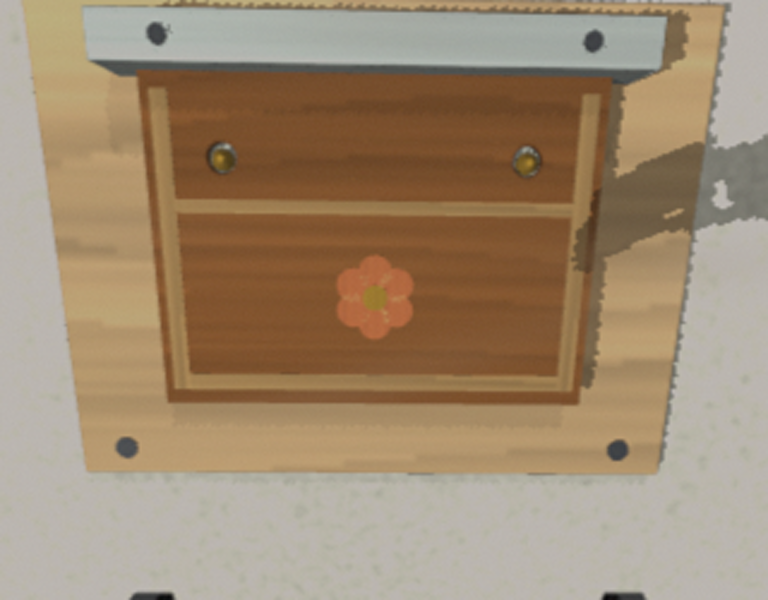

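Run:
```python
from wfit import *
from rig import bot
s=bot.get_state();w=bot.read_camera("wrist")
c=lambda L:np.array(L)/2.4+[100,0]
P=np.r_[JB[:2],FN[[0,2]],FN[[1,3]]]; jp=c([[657,472],[87,471],[97,62],[661,73],[83,6],[668,15]])
f=lambda p:(wproj(jig(p,P),s,w)-jp).ravel()
r=least_squares(f,[575,-24,-.344],loss="soft_l1",x_scale=[10,10,.1]);print(r.x.round(3),f(r.x).round(1))
cp=c([[578,404],[169,403],[138,72],[611,81],[527,161],[221,157]])
# free: x,y,yaw,slope,z0
def cj(q):
    X=cov_in_jig(np.r_[q[:3]],CV,q[3]);X[:,2]+=q[4]-(26+q[3]*(q[0]+72) if q[3] else 26);return X
g=lambda q:(wproj(jig(r.x,cj(q)),s,w)-cp).ravel()
q=least_squares(g,[0,0,0,0.01,28],x_scale=[10,10,.1,.1,10]);print(q.x.round(3),g(q.x).round(1))
q=least_squares(lambda a:g(np.r_[a,1e-9,26]),[0,0,0]);print("seated",q.x.round(3),q.fun.round(1))
q=least_squares(lambda a:g(np.r_[a,.0893,32.4]),[0,0,0]);print("tilted",q.x.round(3),q.fun.round(1))
for o in("tape_roll","glue_jar","stamp"):
  for n in("scene","side"):
    b=bot.boxes_of(bot.read_camera(n),o);print(o,n,[(x["location"],x["conf"]) for x in b[:1]])
```

```text
[ 5.69224e+02 -2.32810e+01 -3.43000e-01] [ 1.4  2.2 -0.9  1.6 -4.3 -0.1  1.6 -0.8 -1.1 -0.2  1.5  0.5]
[ 1.1030e+00  8.2800e-01  1.0000e-03 -7.0000e-03  2.2347e+01] [-0.   0.2 -0.4 -0.4 -0.1 -0.2 -0.2 -0.9 -0.   0.6  0.7  0.6]
seated [0.904 0.814 0.001] [ 0.6  1.1 -1.   0.5 -1.3 -0.6  1.1 -1.3  0.7  0.6 -0.   0.7]
tilted [0.27  0.787 0.001] [ 0.5  1.7 -0.9  1.1 -5.1 -1.3  5.  -1.9  2.5  1.4 -1.8  1.4]
tape_roll scene [([310.6, 181.4], 0.9)]
tape_roll side [([213.4, 239.7], 0.68)]
glue_jar scene [([255.3, 239.8], 0.96)]
glue_jar side [([251.4, 153.7], 0.57)]
stamp scene [([138.7, 227.1], 0.66)]
stamp side [([351.8, 150.6], 0.74)]
```

```bash
python3 -m inch '[0,0,-0.02,0,0,0,-1,0,0,-0.02,0,0,0,-1,0,0,0,0,0,0,-1]'; python3 -c "
from rig import bot
print(bot.close_job())"
```

```text
time: 17.92
tool_pos: [510.3, -2.9, 274.6]
tcp_rot: [1.805, -2.526, -0.03]
wrist_force: [0.5, -0.2, 0.5]
finger_gap: 85.4
the job is handed in; nothing more can be done
None
```

The cover is seated over both posts and flat on the pages. I handed the job in at 17.9 s, with the hand drawn clear above it.

I pushed it with the open fingertips only. The first push moved its left edge about 12 mm in −y. The second moved its near edge in +x until both holes dropped over the posts. The wrist forces I read were all under 2 N.

**Last checks**
- **Seating:** a fit to the wrist picture puts the cover within about 1 mm of its place, with a slope of −0.007 rad against 0.09 at the start. Both brass posts show in the holes. The jig corners in that fit were off by up to 4 px, so the cover's position is only good to a few millimetres. It still fits lying flat clearly better than tilted.
- **Tape roll:** it stands at the same pixels before and after, by eye. The network's positions for it wandered by up to 15 px, which I took as detector noise.
- **Glue jar and stamp:** the network's positions for them agree before and after to within about 2 px.

**Disagreement:** the cameras put the open fingertips about 25 mm behind the reported TCP, while the stated figure is 19 mm ahead of it. I trusted the cameras, went down in small steps watching the force, and there was no contact on the way down.

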